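Slide the thrust washer into its counterbore in the gearbox end plate

ROBOT

A 6-joint arm with a two-finger parallel gripper is mounted at the origin on the work surface. World frame = base frame: x ahead of the robot, y to its left, z up, the work surface at z = 0. Lengths are in m, angles in rad, forces in N, time in s.
With the tool pointing down it reaches from about 0.25 to 0.8 m from the base axis. Payload 8.5 kg.
Tool frame: the origin (TCP) lies at the very end of the fingers, on their centre line; the grasp point (between the pads) lies 19 mm behind it; z points along the fingers, y is the line along which they close (so a half turn about z gives the same grasp; the last joint's range is limited). The gripper opens to 85 mm and grips with 20 to 120 N. Pads are 22 mm wide; open, the fingers measure 114 mm over their backs; the gripper's body (76 mm by 85 mm) begins 54 mm behind the grasp point. The pads swing forward as they close: fully open they stand 13 mm farther back than shut.
Start: joints at [-1.316, 0.238, -0.013, 1.319, 0, 1.571], TCP at [0.132, -0.508, 0.231] pointing down, gripper open.
Joint ranges: [-2.66, 2.66], [-1.03, 1.9], [-1.14, 1.46], [-1.82, 2.27], [-1.45, 1.34], [-3.14, 3.14]. Speed limits (rad/s): [2.22, 2.22, 2.79, 3.14, 3.14, 3.14].

INTERFACE

Orientations are given as [roll, pitch, yaw] about the fixed x, y, z axes, in that order (R = Rz(yaw) Ry(pitch) Rx(roll)).
In Python, from workcell import r gives the robot as it stands.
- The arm moves only by the tool step_arm, never from a script. Its argument "deltas" is a list that holds one entry, the list of rows, each a list of 5 numbers: the shift along the tool's x, y, z scaled (see below), then the turn about the tool's z scaled (see below), then the opening, from -1 (shut) to 1 (fully open). In form: [[[dx, dy, dz, spin, gripper], ...]]. A call has exactly 10 rows; each row is the pose to reach, as a shift and turn from the pose commanded when the call began, along the tool's axes at that moment; what a row does not reach only later rows make up. The controller multiplies each number of a shift by 0.4 m and each number of a turn by 2 rad. A row lasts 1/8 s, in which the tool goes at most 62.5 mm and 10.7 degrees, less where a joint would pass 70% of its speed; a pose out of reach is approached as far as the arm can. A call with a number of a shift or a turn outside -1 to 1 is refused whole. A call with a gripper value outside its range is refused whole. The fingers move at their own pace and stop on an object; the grip force is fixed at half the most. Time passes only in rows, so rows that repeat a pose let the fingers close, or fill a call up. It gives the time, the measured TCP pose, the force, the opening and the grip force at its end, in the units of the state.
- r.state(): the state, without advancing time (a new reading comes with each control period).
- r.capture(name): name is "scene" or "top" or "wrist"; returns the picture (400x640x3 uint8, red, green, blue); there is no depth.
- r.camera_info(name): a dict with "K" (3x3 intrinsics, pixels), "view" (4x4, takes a point from world to camera coordinates); the wrist camera has in their place "mount" (4x4, takes a point from camera to tool coordinates, whose origin is the TCP and whose axes are the flange's). Camera axes: x right, y up, looking along -z (the intrinsics and any distortion apply to the point x, -y, -z); pixel columns grow to the right and rows downward; lengths in m; the calibration is good to about 2 mm. A picture is of the moment at which its call begins: read the wrist's pose just before it. camera_info takes no time and is no camera call.
- r.close_job(): hands the job in; it is judged then, once.
The state is a dict: "time_s": time; "joint_positions": joint angles; "dq": joint speeds; "joint_torque": joint torques, N m; "ee_pos": TCP position; "eef_rot": TCP orientation; "wrist_force": force on the tool from outside, world axes, zero at the start; "torque": the same for the moment, N m; "opening": finger opening in m; "grip_force": force on a finger pad.
Only numpy, scipy, OpenCV 4.12 (cv2) and the standard library are available. Lean on these libraries where they do the work, as an engineer would, in place of code of your own. Each camera call takes 0.05 s, during which the arm holds its last target. There are 200 camera calls.

TASK

The larger bronze thrust washer lies loose on the face of the gearbox end plate. With the fingertips, push it across the face until it drops into the empty counterbore and lies flat on the bottom of it, fully home. Only slide it, do not pick it up, and leave the pinion and the small washer under it, the mallet and the oil can where they are.

Things in the scene. Friction and masses are not known exactly. Their poses are not given: they have to be found in the camera images.
- washer_center (a point): centre, half-way up, of the loose bronze (brass-coloured) thrust washer: a flat ring, outside diameter 64 mm, hole 32 mm, 8 mm thick, about 0.17 kg. It lies flat on the plate's upper face at the start (its centre 54 mm above the bench), 50 to 100 mm from the centre of the empty counterbore. Its z axis is the ring's axis, pointing up
- counterbore (a point): centre of the flat bottom of the empty counterbore in the end plate: a round recess 67 mm in diameter and 6 mm deep, with a 30 mm through bore in its middle. This point lies 44 mm above the bench, 6 mm below the plate's face. Axes as those of the plate. A washer that is home stands 2 mm proud of the face, its centre 4 mm above this point
- end_plate: heavy cast-iron plate, 30 mm thick, on two 20 mm packers: machined face 50 mm above the bench; does not move. Origin on the bench below the centre of the empty counterbore; x along its long side, z up. Face from x = -165 to 115, y = -90 to 90 mm. Pinion at x = -105, y = 0; dowel pin (8 mm, 12 mm high) at x = -125, y = 79; loose washer starts at x = 50 to 80, y = -55 to 55. Small bolt holes
- pinion_center (a point): a steel pinion shaft that stands loose and upright in the plate's small bore, on its own washer: gear 50 mm in diameter, its underside 52 mm and its top 80 mm above the bench, thinner shaft (21 mm, then 16 mm) above it up to 130 mm. This point is on its axis, 78 mm above the bench. Leave it alone
- small_washer_center (a point): centre of the small bronze washer (outside 44 mm, hole 26 mm, 8 mm thick) that already sits in the small counterbore under the pinion. Leave it alone
- mallet: a soft-faced mallet lying on the bench beside the plate: 257 mm long overall with a wooden handle, head of 44 mm diameter and 100 mm long across it, 44 mm high. Origin on the bench under its middle; x along the handle towards the head, which is at x = 85 mm. Leave it alone
- oil_can: a small red oil can standing on the bench beside the plate: body 74 mm in diameter, 84 mm high, thin slanting spout up to 138 mm, reaching out 53 mm along its x axis. Origin at the centre of its underside. Leave it alone
Not all that is in view belongs to the job. Leave any blue, grey or purple look-alike of the part that bears washer_center alone.

How it is judged:
By the outcome, as a careful person would: the job done as asked, in the order asked, and still so for the second after the job is handed in, with the robot touching nothing.
It also fails if it takes over 38 s, if anything falls off the work surface, if the arm or the gripper's body presses on something with over 40 N, if the wrist force passes 120 N, or if a joint passes its speed limit or range.

## Working session

There is one attempt and no reset: what is moved stays moved. The work goes in short steps, Python scripts to look and compute and a tool call to move; the robot and the scene stay as the last step left them, time stands still between calls to the robot, and variables do not carry over. Pictures are saved under pics/ and viewed, at most 13 in all, crops included, and the job is handed in when it is done.

Besides the shell and the picture viewer there is one more tool, called after "Call:" by a JSON object that holds its "api" and its "payload". step_arm: Moves the arm, as the interface text tells. Shifts and turns lie within -1 to 1; 1 stands for 0.4 m of shift or 2 rad of turn. Its arguments: {"type":"object","properties":{"deltas":{"type":"array","items":{"type":"array","items":{"type":"array","items":{"type":"number"}}}}},"required":["deltas"]}

```bash
mkdir -p pics; python3 - <<'E'
from workcell import r
import cv2
for n in ("top","scene"):
    i=r.camera_info(n); print(n,i)
    cv2.imwrite(f"pics/{n}0.png",r.capture(n)[:,:,::-1])
print(r.camera_info("wrist")); print(r.state())
E
```

```text
top {'K': array([[429.54542553,   0.        , 316.15029333],
       [  0.        , 429.54542553, 199.54790645],
       [  0.        ,   0.        ,   1.        ]]), 'view': array([[-0.02064586, -0.99978509,  0.00187801,  0.0014283 ],
       [ 0.99647519, -0.02042468,  0.08136357, -0.53018759],
       [-0.08130773,  0.00355121,  0.99668272, -1.22300343],
       [ 0.        ,  0.        ,  0.        ,  1.        ]])}
scene {'K': array([[459.91955211,   0.        , 316.99185559],
       [  0.        , 459.91955211, 191.54976839],
       [  0.        ,   0.        ,   1.        ]]), 'view': array([[ 0.80603021,  0.5916391 ,  0.01668764, -0.422533  ],
       [-0.4145068 ,  0.54413606,  0.72945189,  0.15002779],
       [ 0.42249191, -0.5948774 ,  0.68382853, -1.43852273],
       [ 0.        ,  0.        ,  0.        ,  1.        ]])}
{'K': array([[323.76041237,   0.        , 319.74776627],
       [  0.        , 323.76041237, 194.46183997],
       [  0.        ,   0.        ,   1.        ]]), 'mount': array([[ 1.35172544e-03,  9.59480424e-01,  2.81772051e-01,
         7.10232053e-02],
     
[... 263 characters left out ...]
0.1, 'joint_positions': array([-1.31599554e+00,  2.38696873e-01, -1.41596187e-02,  1.31921671e+00,
       -2.44606861e-05,  1.57080915e+00]), 'dq': array([ 1.98361712e-03, -1.87620051e-03,  1.86177615e-03,  4.54307929e-04,
       -5.85801337e-05, -2.10495351e-04]), 'joint_torque': array([-1.00067932e-04, -5.39719069e+01,  3.47000384e+01,  1.34139421e-02,
        1.00872160e-04, -9.81260939e-06]), 'ee_pos': array([ 0.13222532, -0.50768658,  0.23075849]), 'eef_rot': array([-3.14031578e+00,  2.44770342e-05,  2.54787996e-01]), 'wrist_force': array([ 0.07880572, -0.04000891, -0.00685474]), 'torque': array([ 0.0771525 , -0.046913  ,  0.10474147]), 'grip_force': 0.0, 'opening': 0.08523937142220842}
```

View pics/top0.png

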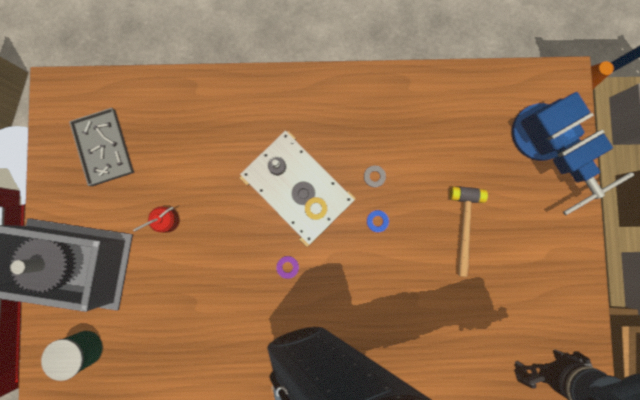

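View pics/scene0.png

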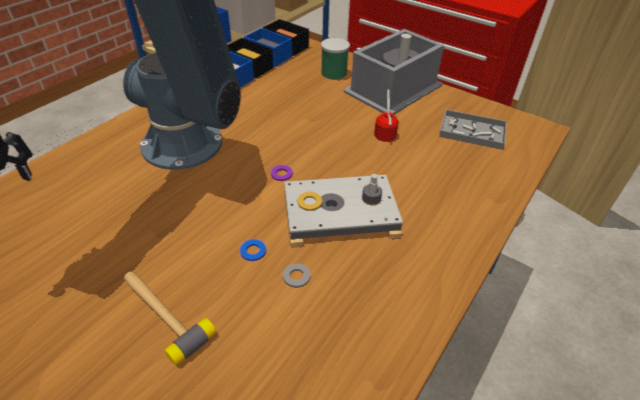

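The brass-coloured ring in the top view is at (316,208) on the plate. The look-alikes are grey (375,176), blue (377,221) and purple (288,267), all on the bench. Only the brass ring on the plate fits the description. The counterbore is at about (303,193) and the pinion at (277,165). I'll confirm this in an enlarged crop.

```bash
cat > h.py <<'E'
import numpy as np, cv2
from workcell import r
from scipy.spatial.transform import Rotation as R
def cam(name, st=None):
    i=r.camera_info(name); K=i["K"]
    if name=="wrist":
        T=np.eye(4); T[:3,:3]=R.from_euler("xyz",st["eef_rot"]).as_matrix(); T[:3,3]=st["ee_pos"]
        return K,T@i["mount"]
    return K,np.linalg.inv(i["view"])
def pix2w(K,C,u,v,z):
    d=C[:3,:3]@np.array([(u-K[0,2])/K[0,0],-(v-K[1,2])/K[1,1],-1]); o=C[:3,3]
    return o+d*(z-o[2])/d[2]
def w2pix(K,C,p):
    q=np.linalg.inv(C)@np.append(p,1); return K[0,2]+K[0,0]*q[0]/-q[2], K[1,2]-K[1,1]*q[1]/-q[2]
E
python3 - <<'E'
from h import *
im=cv2.imread("pics/top0.png")
cv2.imwrite("pics/top_crop.png",cv2.resize(im[125:250,235:395],None,fx=5,fy=4.8,interpolation=cv2.INTER_CUBIC)[:600,:800])
K,C=cam("top")
for n,u,v,z in [("washer",316,208,.058),("cb",303,193,.05),("pin",277,165,.08),("A",286,131,.05),("B",241,177,.05),("Cc",355,199,.05),("D",307,243,.05)]:
    print(n,pix2w(K,C,u,v,z).round(4))
E
```

```text
washer [ 0.5033 -0.0084  0.058 ]
cb [0.5472 0.0275 0.05  ]
pin [0.6239 0.0975 0.08  ]
A [0.7268 0.073  0.05  ]
B [0.5965 0.2029 0.05  ]
Cc [ 0.5271 -0.1194  0.05  ]
D [0.4059 0.0188 0.05  ]
```

View pics/top_crop.png

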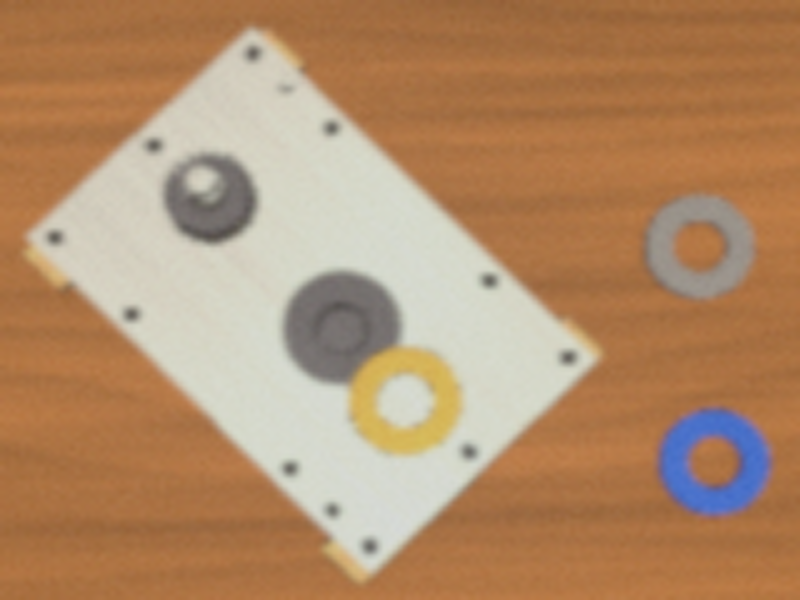

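The crop confirms it: the brass ring is on the plate at crop (405,400), partly overlapping the counterbore at (342,327). The pinion is at (210,195). The push runs about 57 mm along yaw 0.685. I'll push with two half-open fingertips on the rear rim, which keeps the ring stable. First I go above a spot behind the washer.

Call:
{"api": "step_arm", "payload": {"deltas": [[[0.1,-0.085,0.0,-0.02,0],[0.2,-0.17,0.01,-0.04,0],[0.3,-0.255,0.02,-0.065,0],[0.4,-0.34,0.04,-0.09,0],[0.5,-0.425,0.06,-0.11,0],[0.6,-0.51,0.08,-0.13,0],[0.7,-0.595,0.1,-0.15,0],[0.8,-0.68,0.12,-0.17,0],[0.9,-0.765,0.125,-0.195,0],[1.0,-0.85,0.125,-0.215,0]]]}}

```text
time_s: 1.35
ee_pos: [0.4343, -0.0765, 0.181]
eef_rot: [-3.141, 0.0, 0.686]
wrist_force: [1.2, -0.4, 0.5]
opening: 0.0425
grip_force: 0.0
```

```bash
python3 - <<'E'
from h import *
s=r.state(); im=r.capture("wrist")[:,:,::-1]; cv2.imwrite("pics/w1.png",im)
print({k:s[k] for k in("time_s","ee_pos","eef_rot","opening","dq")})
K,C=cam("wrist",s)
for p in ([.5033,-.0084,.058],[.5472,.0275,.05]): print(w2pix(K,C,p))
E
```

```text
{'time_s': 1.35, 'ee_pos': array([ 0.43425612, -0.07648526,  0.18102488]), 'eef_rot': array([-3.14131554e+00,  2.93647271e-04,  6.86446221e-01]), 'opening': 0.042474675789029255, 'dq': array([9.01480992e-01, 2.67252998e-01, 3.17186600e-01, 4.16174195e-02,
       8.05806306e-04, 5.83461951e-01])}
(np.float64(309.2932175840624), np.float64(65.06457103017686))
(np.float64(309.11025499519366), np.float64(-15.838352469894346))
```

View pics/w1.png

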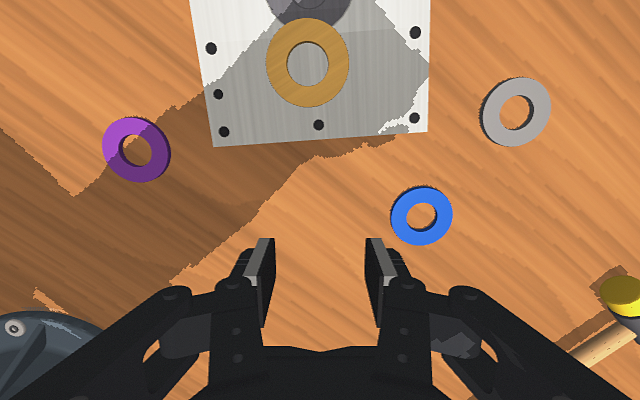

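The wrist view shows the brass washer centred at (307,62), against a prediction of (309,65), so the calibration agrees. I'll go lower behind it so both the washer and the counterbore are in view.

Call:
{"api": "step_arm", "payload": {"deltas": [[[0.03,-0.006,0.04,0,0],[0.06,-0.012,0.08,0,0],[0.09,-0.018,0.12,0,0],[0.105,-0.024,0.15,0,0],[0.105,-0.024,0.15,0,0],[0.105,-0.024,0.15,0,0],[0.105,-0.024,0.15,0,0],[0.105,-0.024,0.15,0,0],[0.105,-0.024,0.15,0,0],[0.105,-0.024,0.15,0,0]]]}}

```text
time_s: 2.65
ee_pos: [0.4601, -0.0442, 0.1214]
eef_rot: [-3.142, -0.0, 0.685]
wrist_force: [-0.8, -0.5, 0.1]
opening: 0.0425
grip_force: 0.0
```

```bash
python3 - <<'E'
from h import *
s=r.state(); im=r.capture("wrist")[:,:,::-1]; cv2.imwrite("pics/w2.png",im)
print({k:s[k] for k in("time_s","ee_pos","eef_rot","opening","wrist_force")})
K,C=cam("wrist",s)
for p in ([.5033,-.0084,.058],[.5472,.0275,.05]): print(w2pix(K,C,p))
E
```

```text
{'time_s': 2.65, 'ee_pos': array([ 0.46014427, -0.0441938 ,  0.1214027 ]), 'eef_rot': array([-3.14159258e+00, -1.09049653e-04,  6.84743341e-01]), 'opening': 0.04251205441679372, 'wrist_force': array([-0.80099288, -0.48092326,  0.07484439])}
(np.float64(320.3328028749672), np.float64(124.8233638598964))
(np.float64(320.4147335818724), np.float64(27.44408037818448))
```

View pics/w2.png

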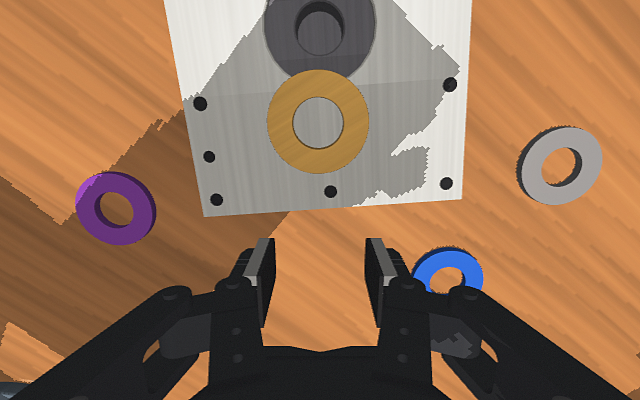

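The washer top is centred at (318,121.5). The counterbore rim has edges at columns 264 and 376 and its bottom at about row 81, so its centre is near (320,26).

```bash
python3 - <<'E'
from h import *
s=r.state(); K,C=cam("wrist",s)
w=pix2w(K,C,318,121.5,.058); e=pix2w(K,C,320,81.,.05); l=pix2w(K,C,264,26,.05); g=pix2w(K,C,376,26,.05)
T=np.array([np.cos(.685),np.sin(.685)]);N=np.array([T[1],-T[0]])
for n,p in zip("welg",(w,e,l,g)): 
    d=p[:2]-s["ee_pos"][:2]; print(n,p.round(4),"tool x,y mm",(d@T*1e3).round(1),(d@N*1e3).round(1))
im=cv2.imread("pics/w2.png")[:,:,:]; hsv=cv2.cvtColor(im,cv2.COLOR_BGR2HSV)
m=cv2.inRange(hsv[60:180,255:380],(15,90,80),(28,255,255)); c=max(cv2.findContours(m,0,2)[0],key=cv2.contourArea); print(cv2.fitEllipse(c))
E
```

```text
w [ 0.504 -0.006  0.058] tool x,y mm 58.1 -1.9
e [0.5236 0.0084 0.05  ] tool x,y mm 82.4 -0.7
l [0.5264 0.0542 0.05  ] tool x,y mm 113.5 -34.3
g [0.5689 0.0022 0.05  ] tool x,y mm 113.6 32.9
((62.64958953857422, 61.03202819824219), (101.05940246582031, 103.61570739746094), 0.08898855745792389)
```

The washer is 58 mm ahead, the counterbore about 115 mm ahead and 0.7 mm to the side. At half opening the tips sit about 5 mm behind the TCP, so TCP z = 48 mm puts them about 3 mm above the face. I'll descend behind the ring.

Call:
{"api": "step_arm", "payload": {"deltas": [[[0.03,-0.002,0.05,0,0],[0.03,-0.002,0.1,0,0],[0.03,-0.002,0.13,0,0],[0.03,-0.002,0.15,0,0],[0.03,-0.002,0.165,0,0],[0.03,-0.002,0.173,0,0],[0.03,-0.002,0.178,0,0],[0.03,-0.002,0.181,0,0],[0.03,-0.002,0.183,0,0],[0.03,-0.002,0.183,0,0]]]}}

```text
time_s: 3.95
ee_pos: [0.469, -0.0359, 0.0482]
eef_rot: [3.142, -0.0, 0.685]
wrist_force: [0.5, -0.4, -1.2]
opening: 0.0427
grip_force: 0.0
```

There's no contact force. Now I push 50 mm, which should leave the ring about 18 mm short, and look again.

Call:
{"api": "step_arm", "payload": {"deltas": [[[0.015,0,0,0,0],[0.03,0,0,0,0],[0.045,0,0,0,0],[0.06,0,0,0,0],[0.075,0,0,0,0],[0.09,0,0,0,0],[0.105,0,0,0,0],[0.115,0,0,0,0],[0.125,0,0,0,0],[0.125,0,0,0,0]]]}}

```text
time_s: 5.2
ee_pos: [0.508, -0.004, 0.0482]
eef_rot: [3.142, -0.0, 0.685]
wrist_force: [-1.6, -0.5, 3.9]
opening: 0.0425
grip_force: 2.3
```

```bash
python3 - <<'E'
from h import *
s=r.state(); im=r.capture("wrist")[:,:,::-1]; cv2.imwrite("pics/w3.png",im)
print({k:s[k] for k in("time_s","ee_pos","wrist_force")})
E
```

```text
{'time_s': 5.2, 'ee_pos': array([ 0.50798745, -0.00404334,  0.04820013]), 'wrist_force': array([-1.5605777 , -0.50077182,  3.88088686])}
```

View pics/w3.png

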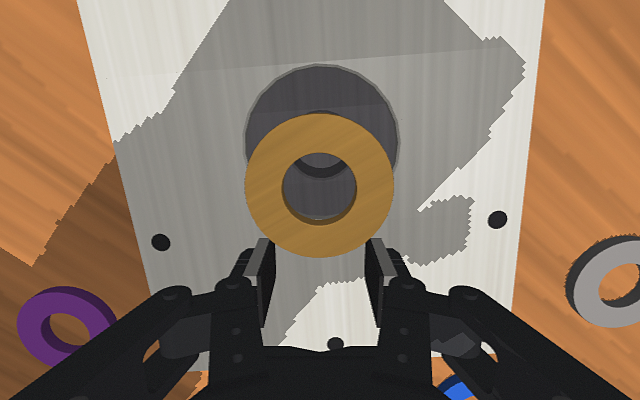

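The washer is at (319,185). The counterbore's far rim is at row 64 and its sides at columns 245 and 399.

```bash
python3 - <<'E'
from h import *
s=r.state(); K,C=cam("wrist",s)
T=np.array([np.cos(.685),np.sin(.685)]);N=np.array([T[1],-T[0]])
for n,u,v,z in [("wtop",319,113,.058),("wbot",319,258,.058),("wl",244.5,184,.058),("wr",393.5,184,.058),("cfar",322,64,.05),("cl",245,140,.05),("cr",399,140,.05)]:
    d=pix2w(K,C,u,v,z)[:2]-s["ee_pos"][:2]; print(n,(d@T*1e3).round(1),(d@N*1e3).round(1))
E
```

```text
wtop 66.1 -1.1
wbot 1.9 -1.1
wl 36.7 -32.8
wr 36.8 30.6
cfar 85.2 0.1
cl 54.4 -33.3
cr 54.5 33.6
```

Remaining: 17.7 mm forward and about 1.2 mm to +y.

Call:
{"api": "step_arm", "payload": {"deltas": [[[0.005,0.001,0,0,0],[0.01,0.002,0,0,0],[0.015,0.003,0,0,0],[0.02,0.003,0,0,0],[0.025,0.003,0,0,0],[0.03,0.003,0,0,0],[0.035,0.003,0,0,0],[0.039,0.003,0,0,0],[0.042,0.003,0,0,0],[0.044,0.003,0,0,0]]]}}

```text
time_s: 6.5
ee_pos: [0.5218, 0.0057, 0.0482]
eef_rot: [-3.142, 0.001, 0.685]
wrist_force: [-3.2, -2.5, 6.0]
opening: 0.0427
grip_force: 2.7
```

```bash
python3 - <<'E'
from h import *
s=r.state(); im=r.capture("wrist")[:,:,::-1]; cv2.imwrite("pics/w4.png",im)
print({k:s[k] for k in("time_s","ee_pos","wrist_force")})
E
```

```text
{'time_s': 6.5, 'ee_pos': array([0.52175041, 0.00567359, 0.04819254]), 'wrist_force': array([-3.17186315, -2.49375787,  5.99449815])}
```

View pics/w4.png

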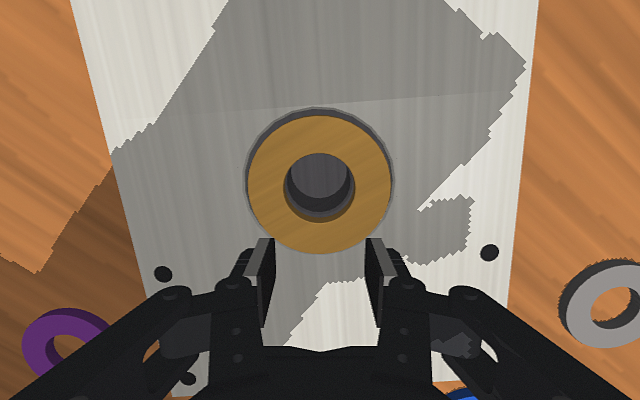

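The ring appears smaller and surrounded by the counterbore rim, with the far gap at rows 107–115, so its front has dropped and the rear may still be up. I'll push 2 mm more, slowly.

Call:
{"api": "step_arm", "payload": {"deltas": [[[0.001,0,0,0,0],[0.002,0,0,0,0],[0.003,0,0,0,0],[0.004,0,0,0,0],[0.005,0,0,0,0],[0.005,0,0,0,0],[0.005,0,0,0,0],[0.005,0,0,0,0],[0.005,0,0,0,0],[0.005,0,0,0,0]]]}}

```text
time_s: 7.8
ee_pos: [0.5231, 0.0068, 0.0482]
eef_rot: [-3.142, 0.001, 0.685]
wrist_force: [-4.5, -3.1, 5.5]
opening: 0.0426
grip_force: 3.6
```

```bash
python3 - <<'E'
from h import *
s=r.state(); im=r.capture("wrist")[:,:,::-1]; cv2.imwrite("pics/w5.png",cv2.resize(im[90:290,210:430],None,fx=3,fy=3,interpolation=cv2.INTER_CUBIC))
print({k:s[k] for k in("time_s","ee_pos","wrist_force","grip_force")})
E
```

```text
{'time_s': 7.8, 'ee_pos': array([0.52305704, 0.0067925 , 0.04817654]), 'wrist_force': array([-4.53437435, -3.11445779,  5.51846409]), 'grip_force': 3.5987686823500553}
```

View pics/w5.png

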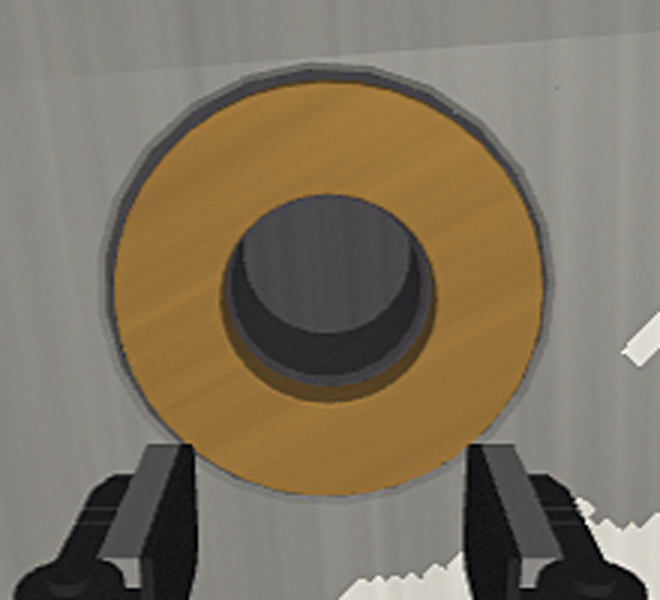

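The ring lies inside the rim all round, but about 5 N remains on the fingers, so it may be slightly tilted. I'll back off 15 mm and check.

Call:
{"api": "step_arm", "payload": {"deltas": [[[-0.004,0,0,0,0],[-0.01,0,0,0,0],[-0.02,0,0,0,0],[-0.03,0,0,0,0],[-0.04,0,0,0,0],[-0.04,0,0,0,0],[-0.04,0,0,0,0],[-0.04,0,0,0,0],[-0.04,0,0,0,0],[-0.04,0,0,0,0]]]}}

```text
time_s: 9.1
ee_pos: [0.5108, -0.0033, 0.0482]
eef_rot: [3.141, 0.001, 0.685]
wrist_force: [-2.0, -2.4, 6.7]
opening: 0.0426
grip_force: 3.0
```

```bash
python3 - <<'E'
from h import *
s=r.state(); im=r.capture("wrist")[:,:,::-1]; a=cv2.resize(im[50:250,210:430],None,fx=3,fy=3,interpolation=cv2.INTER_CUBIC); cv2.imwrite("pics/w6.png",a)
print({k:s[k] for k in("time_s","ee_pos","wrist_force","grip_force")})
E
```

```text
{'time_s': 9.1, 'ee_pos': array([ 0.51077444, -0.00334076,  0.04819184]), 'wrist_force': array([-1.97308014, -2.39948223,  6.67197449]), 'grip_force': 3.024920848597894}
```

View pics/w6.png

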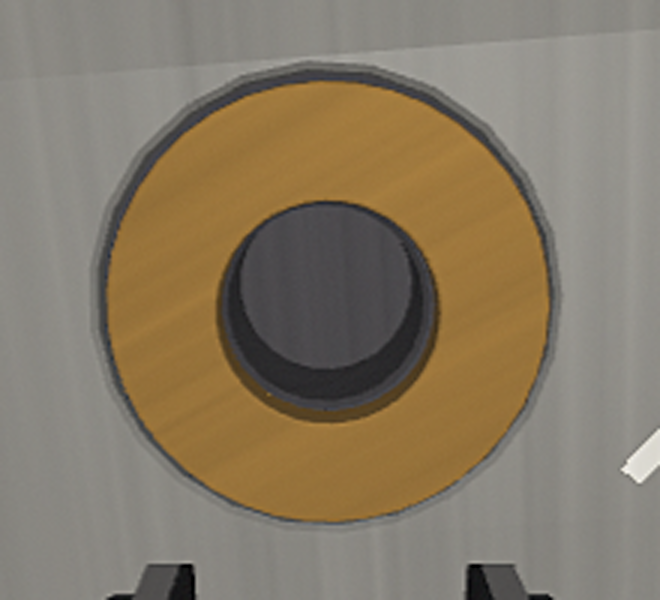

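The leftover force persists away from the ring, so it is just the fingertips rubbing lightly on the face. The ring shows a rim gap all round. I'll lift clear and fit its height and tilt.

Call:
{"api": "step_arm", "payload": {"deltas": [[[0,0,-0.02,0,0],[0,0,-0.05,0,0],[0,0,-0.1,0,0],[-0.02,0,-0.13,0,0],[-0.04,0,-0.13,0,0],[-0.04,0,-0.13,0,0],[-0.04,0,-0.13,0,0],[-0.04,0,-0.13,0,0],[-0.04,0,-0.13,0,0],[-0.04,0,-0.13,0,0]]]}}

```text
time_s: 10.4
ee_pos: [0.4988, -0.013, 0.1]
eef_rot: [-3.141, 0.0, 0.685]
wrist_force: [-0.2, 0.3, 0.2]
opening: 0.0426
grip_force: 0.0
```

```bash
python3 - <<'E'
from h import *
from scipy.optimize import least_squares
s=r.state(); im=r.capture("wrist")[:,:,::-1]; cv2.imwrite("pics/w7.png",im)
cv2.imwrite("pics/top9.png",r.capture("top")[:,:,::-1])
print({k:s[k] for k in("time_s","ee_pos","wrist_force","opening")})
K,C=cam("wrist",s)
def fit(im,K,C,u,v,h):
    u,v=int(u),int(v); x0,y0=max(u-h,0),max(v-h,0)
    m=cv2.inRange(cv2.cvtColor(im[y0:v+h,x0:u+h].copy(),cv2.COLOR_BGR2HSV),(12,100,60),(28,255,255))
    c=max(cv2.findContours(m,cv2.RETR_EXTERNAL,cv2.CHAIN_APPROX_NONE)[0],key=cv2.contourArea)[:,0]+[x0,y0]
    c=c+0.0
    a=np.linspace(0,2*np.pi,720)
    def res(p):
        n=R.from_euler("xy",p[3:]).as_matrix(); P=(n@np.c_[.032*np.cos(a),.032*np.sin(a),0*a].T).T+p[:3]
        q=np.array([w2pix(K,C,t) for t in P]); d=np.linalg.norm(c[:,None]-q[None],axis=2).argmin(1)
        e=c-q[d]; o=q-q.mean(0); o/=np.linalg.norm(o,axis=1)[:,None]; return (e*o[d]).sum(1)
    f=least_squares(res,[.5485,.028,.053,0,0],x_scale=[.01,.01,.01,.1,.1],diff_step=1e-3,loss="soft_l1"); return f.x.round(4),np.sqrt((f.fun**2).mean()),len(c)
u,v=w2pix(K,C,[.549,.029,.052]); print(u,v,fit(im,K,C,u,v,90))
E
```

```text
{'time_s': 10.4, 'ee_pos': array([ 0.49884202, -0.01302028,  0.09997146]), 'wrist_force': array([-0.15578166,  0.26267902,  0.15544573]), 'opening': 0.04255725276224054}
319.76104028132016 110.13888528769273 (array([ 0.5472,  0.028 ,  0.0502,  0.0171, -0.0483]), np.float64(0.2842362108378593), 319)
```

View pics/w7.png

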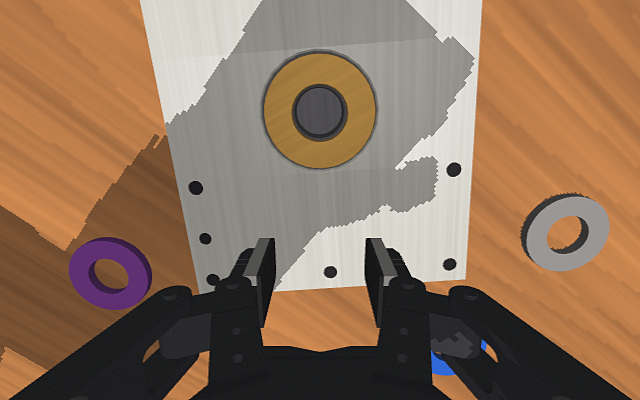

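The ring sits concentric in the counterbore at (320,110), with a fitted top height of 50 mm. I'll calibrate that fit against the earlier picture of the ring flat on the face (top at 58 mm). If the drop comes out near 6 mm, I hand in.

```bash
python3 - <<'E'
from h import *
from scipy.optimize import least_squares
i=r.camera_info("wrist")
def fit(f,pos,g,h):
    im=cv2.imread(f); K,C=cam("wrist",{"eef_rot":[np.pi,0,.685],"ee_pos":pos}); u,v=map(int,w2pix(K,C,g)); x0,y0=u-h,v-h
    m=cv2.inRange(cv2.cvtColor(im[y0:v+h,x0:u+h].copy(),cv2.COLOR_BGR2HSV),(12,100,60),(28,255,255))
    e=cv2.fitEllipse(max(cv2.findContours(m,0,1)[0],key=cv2.contourArea)); (cx,cy),(a,b),t=e
    a+=1;b+=1;cx+=x0;cy+=y0
    th=np.linspace(0,2*np.pi,90)
    def ell(p):
        P=(R.from_euler("xy",p[3:]).as_matrix()@np.c_[.032*np.cos(th),.032*np.sin(th),0*th].T).T+p[:3]
        q=cv2.fitEllipse(np.float32([w2pix(K,C,k) for k in P])); M=lambda A,B,T:[(A*A-B*B)*np.cos(2*T),(A*A-B*B)*np.sin(2*T),A*A+B*B]
        return np.r_[np.array(q[0])-[cx,cy],(np.array(M(*q[1],np.radians(q[2])))-M(a,b,np.radians(t)))/200]
    return least_squares(ell,[*g,0,0],x_scale=[.01,.01,.01,.1,.1],diff_step=1e-3).x.round(4),(a,b,t)
print(fit("pics/w2.png",[.46014,-.04419,.1214],[.504,-.0065,.058],65))
print(fit("pics/w7.png",[.49884,-.01302,.09997],[.5485,.0285,.052],75))
E
```

```text
(array([ 0.5031, -0.0066,  0.057 ,  0.0221,  0.0448]), (101.93124389648438, 104.421142578125, 0.5373879671096802))
(array([ 0.5475,  0.0281,  0.0516,  0.0094, -0.0007]), (111.67876434326172, 114.82689666748047, 177.99594116210938))
```

View pics/top9.png

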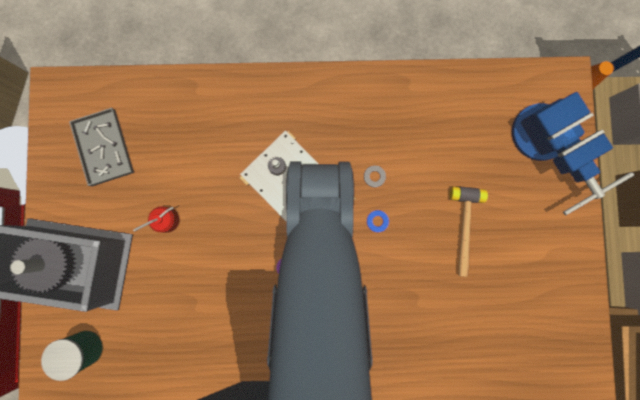

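The ring's top is at 51.6 mm against 52 expected when home, a 5.4 mm drop, and tilt is about zero. In the top view the pinion (277,165), mallet and oil can have not moved, and the robot is clear of everything.

```bash
python3 -c "
from workcell import r
print(r.close_job())"
```

```text
the job is handed in; nothing more can be done
None
```

I slid the bronze washer into the empty counterbore and handed the job in after about 10.5 s. The last wrist picture puts its top at 51.6 mm (52 mm is home) with no measurable tilt, and the pinion, mallet and oil can look unmoved.

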